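Turn a populated board over in the turnover stand

ROBOT

A 6-joint arm with a two-finger parallel gripper is mounted at the origin on the work surface. World frame = base frame: x ahead of the robot, y to its left, z up, the work surface at z = 0. Lengths are in mm, angles in degrees, forces in N, time in s.
With the tool pointing down it reaches from about 300 to 850 mm from the base axis. Payload 4.2 kg.
Tool frame: the origin (TCP) lies at the very end of the fingers, on their centre line; the grasp point (between the pads) lies 19 mm behind it; z points along the fingers, y is the line along which they close (so a half turn about z gives the same grasp; the last joint's range is limited). The gripper opens to 91 mm and grips with 3 to 60 N. Pads are 32 mm wide; open, the fingers measure 118 mm over their backs; the gripper's body (76 mm by 178 mm) begins 60 mm behind the grasp point.
Start: joints at [63.885, 18.312, 89.639, -0, 72.044, -1.146], TCP at [242.732, 521.272, 213.976] pointing down, gripper open.
Joint ranges: [-177.97, 177.97], [-48.28, 115.42], [12.27, 149.76], [-77.06, 257.06], [2.81, 150.46], [-146.56, 146.56]. Speed limits (degrees/s): [147.25, 147.25, 180, 180, 180, 180].

INTERFACE

Orientations are given as [roll, pitch, yaw] about the fixed x, y, z axes, in that order (R = Rz(yaw) Ry(pitch) Rx(roll)).
In Python, from workcell import * gives the robot as it stands.
- The arm moves only by the tool move_arm, never from a script. Its argument "motion" is a list of rows, each a list of 3 entries, a list of its own where there are three numbers: the finger opening in mm, from 0 to 91.2, then the shift along the world's x, y, z in units of 25 mm (1.0 is 25 mm), then the turn, a rotation vector about the world's x, y, z in units of 4 degrees (1.0 is 4 degrees). In form: [[grip, [x, y, z], [ax, ay, az]], ...]. A call has 1 to 20 rows; each row shifts and turns the commanded pose from where the row before left it; what a row does not reach is not made up. A row lasts 1/12 s, in which the tool goes at most 41.7 mm and 7.16 degrees, less where a joint would pass 70% of its speed; a pose out of reach is approached as far as the arm can. A call with a number of a shift or a turn outside -1 to 1 is refused whole. A call with a gripper value outside its range is refused whole. The fingers move at their own pace and stop on an object; "grip_force" is the grip in N (left out, the last holds). Time passes only in rows, so rows that do not move let the fingers close. It gives the time, the measured TCP pose, the force, the opening and the grip force at its end, in the units of the state.
- state(): the state, without advancing time (a new reading comes with each control period).
- grab_frame(name): name is "side" or "top"; returns the picture (384x512x3 uint8, blue, green, red); there is no depth.
- camera_info(name): a dict with "fx", "fy", "cx", "cy" (pixels), "rvec" (rotation vector, rad) and "tvec" (3), from world to camera coordinates, as OpenCV has them. Camera axes: x right, y down, z forward; pixel columns grow to the right and rows downward; lengths in mm; the calibration is good to about 2 mm. A picture is of the moment at which its call begins. camera_info takes no time and is no camera call.
- job_done(): hands the job in; it is judged then, once.
The state is a dict: "time_s": time; "qpos": joint angles; "qvel": joint speeds; "effort": joint torques, N m; "ee_pos": TCP position; "ee_rot": TCP orientation; "force": force on the tool from outside, world axes, zero at the start; "torque": the same for the moment, N m; "gripper_width": finger opening in mm; "gripper_force": force on a finger pad.
Only numpy, scipy, OpenCV 4.12 (cv2) and the standard library are available. Lean on these libraries where they do the work, as an engineer would, in place of code of your own. Each camera call takes 0.05 s, during which the arm holds its last target. There are 200 camera calls.

TASK

Take the carrier with the populated circuit board out of the rack and set it fully home in the hinged leaf of the turnover stand, components facing away from the leaf. Swing the leaf right over onto the nest opposite with the board kept against it, so that it does not fall out or slap down, and let the board settle component side down, fully home in that nest. Then swing the empty leaf all the way back to its rest arms so the board lies open for soldering; leave the other carriers and the things on the bench where they are.

Things in the scene. Friction and masses are not known exactly. Their poses are not given: they have to be found in the camera images.
- board: Populated circuit board in its black carrier, one rigid piece: 140 mm long (x), 6 thick (y), 100 high (z), 0.12 to 0.22 kg. Origin at its middle; +z to the edge uppermost in the rack, +y the component side. Components stand up to 13 mm out of +y, within 45 mm of the middle in x and -30 to +15 mm in z; the rest of both faces is flat. Stands upright in one of the rack's three slots (varies).
- board_face (a point): Point 15 mm out of the board's middle on the component side (+y); axes as the board's.
- leaf (a joint): Leaf angle, rad: 0 = resting on its arms on the loading side, leaning 40 degrees from upright; 0.70 = upright; 1.396 = fully over at the nest, leaning 40 degrees the other way; rigid stops at both ends. Starts between 0 and 0.28. Hinge friction of about 0.3 N m (2 to 3 N at the tab) keeps the leaf where it is left.
- leaf_hinge (a point): Middle of the hinge pin, 50 mm above the bench, with the leaf's axes: x along the pin, y out of the leaf's front (the side that takes the board), z from the pin outward along the leaf; the leaf turns about -x as the joint grows. The leaf is a plate 164 mm wide (x), front at y = -3 mm, back at y = -9, reaching z = 118 (its tab farther). Bearing blocks at x = +-92 mm, 64 mm high.
- leaf_seat (a point): Middle of the board when home in the leaf, axes then the same as the board's; 70 mm from the hinge, axes as leaf_hinge. The board then spans z 20 to 120 mm from the hinge, its lower edge on two ledges (x 8 to 30 mm either side, sloping down to the front by 20 degrees), its back on the plate, between cheeks 143 mm apart (z 55 to 82 mm, out to y = +3) with flared lead-ins above them to z = 100.
- leaf_notch (a point): Middle of the bottom of the finger notch, cut through the leaf and open at its outer edge: 68 mm wide (x), from 78 mm from the hinge outward, so that a finger behind the board's middle finds room. Axes as leaf_hinge. Behind the leaf only the rest arms, at x 62 to 78 mm either side and below z = 78 mm.
- leaf_tab (a point): Middle of the leaf's finger tab, axes as leaf_hinge: 30 mm wide (x), 6 thick (y), centred 51 mm to -x of the leaf's middle, reaching out to 152 mm from the hinge; this point is at 138 mm. The tab is clear of the board beyond 120 mm. Just inside the board's upper edge, board and leaf can be pinched together here: 12 mm in all, from y = -9 to +3 of leaf_hinge.
- nest_seat (a point): Middle of the board when home in the fixed nest, axes then the same as the board's: x along the hinge, y down into the nest, z up the slope (40 degrees from upright), 68.5 mm from the hinge. With the leaf fully over, its board hangs 3 mm above the nest's rails (x 50 to 82 mm either side, to 86 mm from the hinge; open between and beyond) and 1.5 mm above its ledges; let go, it drops onto them.
- stand: Turnover stand, fixed: base plate 200 mm (x, along the hinge) by 230 mm (y), 10 mm high; origin on the bench under the hinge. Leaf's loading side at -y, nest at +y.
- rack: Grey slotted rack, fixed: 176 mm (x) by 156 mm (y), end walls 66 mm high, origin on the bench. Three upright slots 50 mm apart in y hold carriers by both ends (1 to 2.5 mm of play each way, ends 56 mm deep in the slots): lift them straight up. Carriers stand with the lower edge 12 mm and the upper edge 112 mm above the bench.
- empty: Carrier of the same size with no board in it, an open frame, standing in the rack; stays there. Origin and axes as the board's.
- blank: Carrier of the same size with a bare board without components, standing in the rack; stays there. Origin and axes as the board's.
- cutters: Side cutters, 140 x 55 mm, 14 mm high, lying between rack and stand; stay there.
- reel: Solder reel 62 mm across, 44 mm high, standing on the bench; stays there.
- flux_pot: Small round flux pot, 52 mm across, 45 mm high, behind the cutters; stays there.
- marker: Marker pen 130 mm long, 17 mm thick, lying on the bench; stays there.
There are look-alikes about, which are no part of the job. Of the things that look like the board, the largest one is meant.

How it is judged:
By the outcome, as a careful person would: the job done as asked, in the order asked, and still so for the second after the job is handed in, with the robot touching nothing.
It also fails if it takes over 58 s, if anything falls off the work surface, if the arm or the gripper's body presses on something with over 40 N, if the wrist force passes 120 N, or if a joint passes its speed limit or range.

## Working session

There is one attempt and no reset: what is moved stays moved. The work goes in short steps, Python scripts to look and compute and a tool call to move; the robot and the scene stay as the last step left them, time stands still between calls to the robot, and variables do not carry over. Pictures are saved under pics/ and viewed, at most 10 in all, crops included, and the job is handed in when it is done.

Besides the shell and the picture viewer there is one more tool, called after ">>>" as name(argument=value, ...), one argument or row to a line, values as JSON. move_arm: Moves the arm, as the interface text tells. Shifts and turns lie within -1 to 1; 1 stands for 25 mm of shift or 4 degrees of turn. Its arguments: {"type":"object","properties":{"motion":{"type":"array","items":{"type":"array"}},"grip_force":{"type":"number"}},"required":["motion"]}

```bash
ls; mkdir -p pics; python3 - <<'E'
from workcell import *
import cv2
s=state();print(s)
for n in("side","top"):
    cv2.imwrite(f"pics/{n}0.png",grab_frame(n)); print(n,camera_info(n))
E
```

```text
pics
{'time_s': 0.0, 'qpos': array([ 6.38849025e+01,  1.83521029e+01,  8.97067860e+01, -1.79326532e-03,
        7.20416825e+01, -1.14556237e+00]), 'qvel': array([ 0.04472334,  0.08622471, -0.07026582,  0.05072311, -0.10723467,
       -0.01243118]), 'effort': array([-3.67201437e-04, -4.12462449e+01, -2.31974959e+01,  7.26316497e-02,
        4.58185840e-02, -1.43249358e-04]), 'ee_pos': array([242.51488802, 520.80770792, 213.11305857]), 'ee_rot': array([-1.79899415e+02, -3.06089251e-04,  1.55031019e+02]), 'force': array([-0.48590204, -0.11024418,  0.04629328]), 'torque': array([ 0.00242736, -0.00156931,  0.00865291]), 'gripper_force': 0.0, 'gripper_width': 91.43484848817016}
side {'fx': 495.02222193419124, 'fy': 495.02222193419124, 'cx': 245.700848188362, 'cy': 201.36050938546256, 'rvec': array([ 2.36221369, -0.37771801,  0.14104271]), 'tvec': array([-475.9352395 ,  232.53807365, 1368.44055379])}
top {'fx': 393.9758147426285, 'fy': 393.9758147426285, 'cx': 249.40631358378565, 'cy': 191.27704802032665, 'rvec': array([ 2.16402366, -2.03963392,  0.23189241]), 'tvec': array([ 18.29301807, 546.2834441 , 936.99819593])}
```

View pics/side0.png

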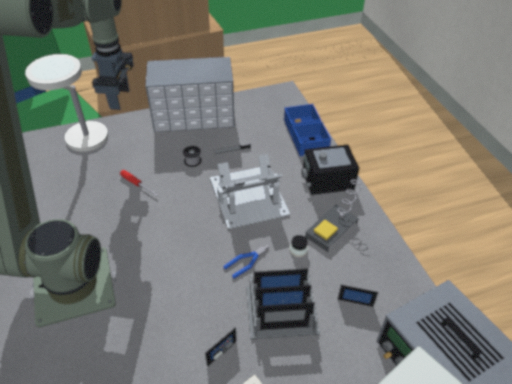

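View pics/top0.png

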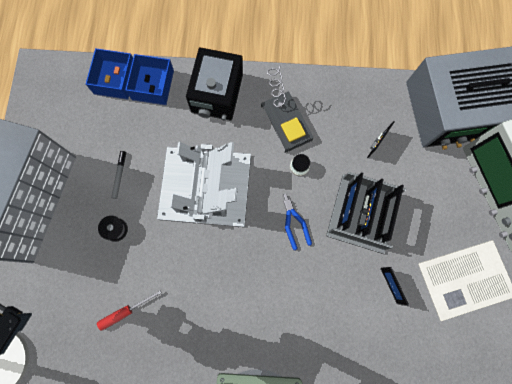

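The side view shows the stand at (250,190), the rack at (283,300) with three carriers, and the robot at the left. The top view shows the stand at (205,185), the rack at (370,210), and separate small board look-alikes at (380,140) and (393,286). I'll crop both.

```bash
cat > h.py <<'E'
import numpy as np, cv2
from workcell import *
from scipy.spatial.transform import Rotation as R
def cam(n):
    c=camera_info(n); K=np.array([[c['fx'],0,c['cx']],[0,c['fy'],c['cy']],[0,0,1]]); r=R.from_rotvec(c['rvec']).as_matrix(); return K,r,c['tvec']
def ray(n,p):
    K,r,t=cam(n); return -r.T@t, r.T@np.linalg.solve(K,[p[0],p[1],1])
def onz(n,p,z):
    o,d=ray(n,p); return o+d*(z-o[2])/d[2]
def proj(n,P):
    K,r,t=cam(n); q=(r@np.atleast_2d(P).T).T+t; q=q@K.T; return q[:,:2]/q[:,2:]
E
python3 - <<'E'
import cv2,numpy as np
a=cv2.imread('pics/top0.png');b=cv2.imread('pics/side0.png')
f=lambda i,x,y,w,h,k:cv2.resize(i[y:y+h,x:x+w],None,fx=k,fy=k,interpolation=cv2.INTER_CUBIC)
A=np.vstack([np.hstack([f(a,150,135,110,100,3.6),f(a,320,160,110,100,3.6)]),
 np.hstack([f(b,200,145,110,64,3.6),f(b,240,258,110,64,3.6)])])
print(A.shape);cv2.imwrite('pics/crop1.png',A[:600,:800])
E
```

```text
(590, 792, 3)
```

View pics/crop1.png

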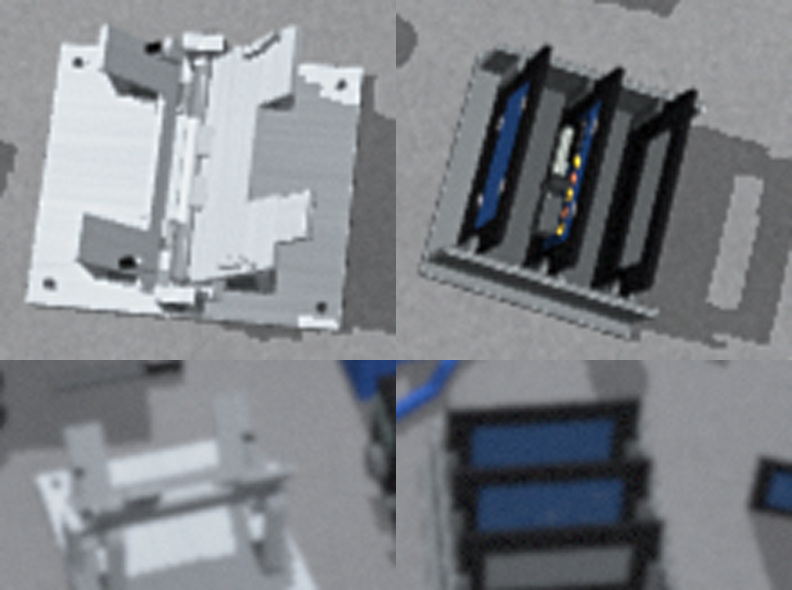

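The populated carrier, with components on its face, is the middle one in the rack at top px (376,205). The look-alikes are the blank at (350,205), the empty at (395,210), and the small boards at (380,140) and (393,286), which are too small. Next I'll measure.

```bash
cat > m.py <<'E'
from h import *
T=lambda x,y,z,:onz('top',(150+(x)/3.6-.36,135+y/3.6-.36),z)
C=[T(*p,10) for p in [(62,42),(362,68),(340,328),(28,303)]]
print('base',np.round(C,1)); print([round(np.linalg.norm(C[i]-C[i-1]),1) for i in range(4)],'centre',np.mean(C,0))
print('blocks',T(205,42,64),T(180,298,64))
T2=lambda x,y,z:onz('top',(320+(x-396)/3.6-.36,160+y/3.6-.36),z)
for n,p,q in [('blank',(548,50),(486,256)),('board',(620,72),(566,272)),('empty',(694,95),(634,298))]:
    P,Q=T2(*p,112),T2(*q,112); print(n,P,Q,np.linalg.norm(P-Q),(P+Q)/2,np.degrees(np.arctan2(*(P-Q)[1::-1])))
S=lambda x,y,z:onz('side',(240+(x-396)/3.6-.36,258+(y-360)/3.6-.36),z)
for n,p,q in [('blank',(638,402),(446,413)),('board',(649,461),(453,475)),('empty',(662,522),(457,540))]:
    P,Q=S(*p,112),S(*q,112); print(n,P,Q,np.linalg.norm(P-Q),(P+Q)/2,np.degrees(np.arctan2(*(P-Q)[1::-1])))
# rack walls top z=66
for p in [(490,52),(422,272),(655,312),(700,108)]: print('rack',T2(*p,66))
def tri(pt,ps):
    o1,d1=ray('top',pt);o2,d2=ray('side',ps)
    A=np.c_[d1,-d2];t=np.linalg.lstsq(A,o2-o1,rcond=None)[0];a=o1+d1*t[0];b=o2+d2*t[1];return (a+b)/2,np.linalg.norm(a-b)
E
python3 m.py
python3 - <<'E'
import cv2,numpy as np
a=cv2.imread('pics/top0.png');b=cv2.imread('pics/side0.png')
f=lambda i,x,y,w,h,k:cv2.resize(i[y:y+h,x:x+w],None,fx=k,fy=k,interpolation=cv2.INTER_CUBIC)
A=np.hstack([f(a,195,138,60,84,6.6),f(b,205,148,60,84,6.6)]);print(A.shape);cv2.imwrite('pics/crop2.png',A)
E
```

```text
base [[668.1 283.7  10. ]
 [661.1  55.1  10. ]
 [462.7  59.5  10. ]
 [467.5 287.4  10. ]]
[np.float64(200.6), np.float64(228.7), np.float64(198.5), np.float64(228.0)] centre [564.86211594 171.41974196  10.        ]
blocks [656.17013717 168.2808688   64.        ] [469.65806356 170.14088769  64.        ]
blank [ 593.06919169 -219.82573429  112.        ] [ 451.13696708 -178.81136165  112.        ] 147.73941635417953 [ 522.10307938 -199.31854797  112.        ] -16.117788599181388
board [ 580.61941963 -268.12059197  112.        ] [ 443.76405492 -230.91124847  112.        ] 141.82357382920884 [ 512.19173727 -249.51592022  112.        ] -15.210356193986076
empty [ 567.64108508 -317.41611092  112.        ] [ 429.4756905  -274.86991951  112.        ] 144.56782029275647 [ 498.55838779 -296.14301521  112.        ] -17.115518083849537
blank [ 593.16180778 -222.52291004  112.        ] [ 460.76848937 -188.73314256  112.        ] 136.6372538720676 [ 526.96514857 -205.6280263   112.        ] -14.317526767696911
board [ 581.0707322 -270.6785752  112.       ] [ 448.8705956  -239.02348077  112.        ] 135.9371954977699 [ 514.9706639  -254.85102798  112.        ] -13.465839587273248
empty [ 570.27087305 -318.16575818  112.        ] [ 434.97680568 -288.11083325  112.        ] 138.59214687993298 [ 502.62383936 -303.13829572  112.        ] -12.524601164449109
rack [ 602.54210532 -191.83783536   66.        ]
rack [ 443.89016597 -146.16553336   66.        ]
rack [ 426.05678009 -304.74571205   66.        ]
rack [ 570.60985417 -339.27403254   66.        ]
(554, 792, 3)
```

View pics/crop2.png

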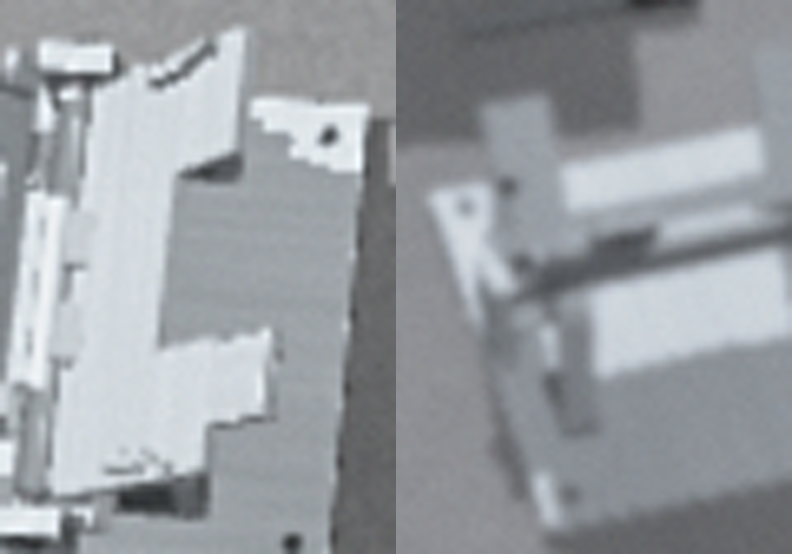

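The crop shows the leaf in the top view with its tab at about (235,196), notch bottom at about (220,180) and upper corner at about (231,143). The side view is blurrier. Next I'll refine the board's edge by profile fits.

```bash
cat > m2.py <<'E'
from h import *
for n in('top','side'): print(n,'cam at',ray(n,(0,0))[0])
a=cv2.cvtColor(cv2.imread('pics/top0.png'),6).astype(float);b=cv2.cvtColor(cv2.imread('pics/side0.png'),6).astype(float)
def edges(img,p,q,half,n=15,lo=.1,hi=.9):
    # scan perpendicular to p->q, return profile of mean along line
    p,q=np.array(p,float),np.array(q,float);u=(q-p)/np.linalg.norm(q-p);v=np.array([-u[1],u[0]])
    s=np.arange(-half,half+.01,.5);res=[]
    for t in np.linspace(lo,hi,n):
        c=p+t*(q-p);xy=c+s[:,None]*v
        res.append(cv2.remap(img.astype(np.float32),xy[:,0].astype(np.float32)[None],xy[:,1].astype(np.float32)[None],cv2.INTER_LINEAR)[0])
    return np.array(res),s,p,u,v
P,Q=(320+(620-396)/3.6-.36,160+72/3.6-.36),(320+(566-396)/3.6-.36,160+272/3.6-.36)
r,s,*_=edges(a,P,Q,6);print(np.round(P,1),np.round(Q,1));print(s);print(np.round(r[::3]).astype(int))
P,Q=(240+(649-396)/3.6-.36,258+(461-360)/3.6-.36),(240+(453-396)/3.6-.36,258+(475-360)/3.6-.36)
r,s,*_=edges(b,P,Q,6);print(np.round(P,1),np.round(Q,1));print(np.round(r[::3]).astype(int))
# expected px for board corners, for reference
y=np.radians(-14.5);c=np.array([512,-250,0]);ux=np.array([np.cos(y),np.sin(y),0]);uy=np.array([-np.sin(y),np.cos(y),0])
for n in('top','side'):
    print(n,np.round(proj(n,[c+sx*70*ux+sy*3*uy+[0,0,112] for sx in(1,-1) for sy in(1,-1)]),1))
E
python3 m2.py
```

```text
top cam at [ 324.45513165   41.48838665 1034.27918683]
side cam at [ 221.95081889 -879.14000054 1153.71944189]
[381.9 179.6] [366.9 235.2]
[-6.  -5.5 -5.  -4.5 -4.  -3.5 -3.  -2.5 -2.  -1.5 -1.  -0.5  0.   0.5
  1.   1.5  2.   2.5  3.   3.5  4.   4.5  5.   5.5  6. ]
[[ 51  50  50  50  51  52  53  52  50  44  32  25  24  22  20  17  15  14
   12  10  10  11  11  14  41]
 [ 67  89  93  93  94  95  95  96  83  59  39  27  18  15  15  21  37  79
  108  90  73  53  36  42  45]
 [ 87  92  97  96  96  96  96  89  77  56  35  26  24  20  13  11  15  23
   38  53  65  80 111 122  74]
 [ 88  95  95  95  95  95  92  87  65  40  29  22  18  14  12  11  18  30
   50  70 104 148 153 105  69]
 [ 95  95  96  97  98  97  94  75  54  40  27  23  20  16  11  13  18  35
   53  72  89  92  77  71  83]]
[309.9 285.7] [255.5 289.6]
[[27 29 32 29 25 24 23 23 24 25 25 30 37 44 51 58 64 67 69 69 69 68 67 60
  52]
 [59 57 53 46 40 36 33 30 29 31 32 34 37 39 42 47 50 52 55 59 60 60 60 60
  59]
 [55 51 47 43 37 32 30 28 27 27 28 30 37 43 45 49 53 58 60 61 60 59 59 60
  60]
 [62 58 55 49 43 38 33 29 24 26 28 30 32 37 42 48 55 58 60 59 58 56 55 57
  61]
 [60 56 53 50 44 36 32 31 29 25 25 27 31 36 41 44 48 53 57 59 61 63 63 61
  59]]
top [[380.4 179.6]
 [382.8 180.3]
 [366.3 234.6]
 [368.8 235.4]]
side [[308.8 283.8]
 [309.1 285.8]
 [252.8 286.9]
 [252.9 289. ]]
```

```bash
cat >> m2.py <<'E'
print('--- ends')
def along(img,p,q,ext=8,offs=(0,)):
    p,q=np.array(p,float),np.array(q,float);L=np.linalg.norm(q-p);u=(q-p)/L;v=np.array([-u[1],u[0]])
    for e,d in((p,-u),(q,u)):
        s=np.arange(-6,ext,.5);xy=(e+s[:,None]*d).astype(np.float32)
        w=np.mean([cv2.remap(img.astype(np.float32),(xy+o*v).astype(np.float32)[:,0][None],(xy+o*v).astype(np.float32)[:,1][None],cv2.INTER_LINEAR)[0] for o in offs],0)
        print(np.round(e,1),dict(zip(s.tolist(),np.round(w).astype(int).tolist())))
print('top');along(a,(382.2,179.9),(367.6,235.1),offs=(-.5,0,.5))
print('side');along(b,(309.5,286.2),(254,289.6),offs=(-.5,0,.5))
E
python3 m2.py|sed -n '/---/,$p'
```

```text
--- ends
top
[382.2 179.9] {-6.0: 26, -5.5: 26, -5.0: 26, -4.5: 25, -4.0: 26, -3.5: 32, -3.0: 38, -2.5: 42, -2.0: 48, -1.5: 48, -1.0: 48, -0.5: 48, 0.0: 49, 0.5: 57, 1.0: 70, 1.5: 106, 2.0: 136, 2.5: 150, 3.0: 158, 3.5: 158, 4.0: 157, 4.5: 156, 5.0: 154, 5.5: 153, 6.0: 152, 6.5: 152, 7.0: 152, 7.5: 153}
[367.6 235.1] {-6.0: 23, -5.5: 23, -5.0: 24, -4.5: 23, -4.0: 23, -3.5: 23, -3.0: 24, -2.5: 25, -2.0: 30, -1.5: 46, -1.0: 61, -0.5: 80, 0.0: 94, 0.5: 95, 1.0: 96, 1.5: 99, 2.0: 104, 2.5: 116, 3.0: 131, 3.5: 140, 4.0: 141, 4.5: 123, 5.0: 98, 5.5: 74, 6.0: 54, 6.5: 50, 7.0: 49, 7.5: 52}
side
[309.5 286.2] {-6.0: 31, -5.5: 28, -5.0: 32, -4.5: 35, -4.0: 35, -3.5: 35, -3.0: 36, -2.5: 37, -2.0: 36, -1.5: 35, -1.0: 40, -0.5: 45, 0.0: 58, 0.5: 71, 1.0: 89, 1.5: 106, 2.0: 119, 2.5: 131, 3.0: 137, 3.5: 143, 4.0: 143, 4.5: 144, 5.0: 144, 5.5: 143, 6.0: 143, 6.5: 143, 7.0: 144, 7.5: 144}
[254.  289.6] {-6.0: 37, -5.5: 33, -5.0: 29, -4.5: 31, -4.0: 34, -3.5: 35, -3.0: 37, -2.5: 41, -2.0: 45, -1.5: 53, -1.0: 61, -0.5: 71, 0.0: 81, 0.5: 92, 1.0: 103, 1.5: 112, 2.0: 121, 2.5: 122, 3.0: 123, 3.5: 120, 4.0: 116, 4.5: 121, 5.0: 126, 5.5: 130, 6.0: 133, 6.5: 132, 7.0: 131, 7.5: 131}
```

```bash
cat > m3.py <<'E'
from h import *
O=np.array([565,171.3,0.]);yw=np.radians(-1.3)
M=np.array([[np.cos(yw),-np.sin(yw),0],[np.sin(yw),np.cos(yw),0],[0,0,1]])
S=lambda p:O+M@np.array(p,float)
print('side proj of base corners',np.round(proj('side',[S((sx*100,sy*115,10)) for sx,sy in((-1,1),(-1,-1),(1,-1),(1,1))]),1),'seen (209.7,175.6) (227.9,227.1)')
for nm,px,py,r in[('c+',244,30,118),('c-',208,470,118),('tab',271,330,152),('tab',268,415,152)]:
    o,d=ray('top',(195+px/6.6-.42,138+py/6.6-.42)); o=M.T@(o-O)-[0,0,50];d=M.T@d
    rr=r*r+9;A=d[1]**2+d[2]**2;B=o[1]*d[1]+o[2]*d[2];C=o[1]**2+o[2]**2-rr;t=(-B-np.sqrt(B*B-A*C))/A
    p=o+t*d;l=np.degrees(np.arctan2(-p[1],p[2]))-np.degrees(np.arctan2(3,r));print(nm,np.round(p,1),'lean',l,'theta',np.radians(40-l))
E
python3 m3.py
```

```text
side proj of base corners [[209.4 176.9]
 [227.7 227.5]
 [289.9 213. ]
 [266.5 164.9]] seen (209.7,175.6) (227.9,227.1)
c+ [ 79.2 -70.3  94.9] lean 35.06978194432243 theta 0.08604853791284672
c- [-82.  -72.4  93.2] lean 36.374311100899696 theta 0.06328020894230878
tab [-37.  -91.2 121.6] lean 35.7421664272714 theta 0.07431321484606752
tab [-66.3 -92.8 120.4] lean 36.48052387574003 theta 0.0614264463136655
```

>>> move_arm(
  motion=[
    [44, [0.34, -0.967, 0], [0, 0, 0.16]],
    [44, [0.34, -0.967, 0], [0, 0, 0.16]],
    [44, [0.34, -0.967, 0], [0, 0, 0.16]],
    [44, [0.34, -0.967, 0], [0, 0, 0.16]],
    [44, [0.34, -0.967, 0], [0, 0, 0.16]],
    [44, [0.34, -0.967, 0], [0, 0, 0.16]],
    [44, [0.34, -0.967, 0], [0, 0, 0.16]],
    [44, [0.34, -0.967, 0], [0, 0, 0.16]],
    [44, [0.34, -0.967, 0], [0, 0, 0.16]],
    [44, [0.34, -0.967, 0], [0, 0, 0.16]],
    [44, [0.34, -0.967, 0], [0, 0, 0.16]],
    [44, [0.34, -0.967, 0], [0, 0, 0.16]],
    [44, [0.34, -0.967, 0], [0, 0, 0.16]],
    [44, [0.34, -0.967, 0], [0, 0, 0.16]],
    [44, [0.34, -0.967, 0], [0, 0, 0.16]],
    [44, [0.34, -0.967, 0], [0, 0, 0.16]],
  ],
  grip_force=25,
)

```text
time_s: 1.43
ee_pos: [378.7, 133.1, 213.8]
ee_rot: [-180.0, -0.0, 165.3]
force: [0.4, 0.0, 0.1]
gripper_width: 44.0
gripper_force: 0.0
```

>>> move_arm(
  motion=[
    [44, [0.34, -0.967, 0], [0, 0, 0]],
    [44, [0.34, -0.967, 0], [0, 0, 0]],
    [44, [0.34, -0.967, 0], [0, 0, 0]],
    [44, [0.34, -0.967, 0], [0, 0, 0]],
    [44, [0.34, -0.967, 0], [0, 0, 0]],
    [44, [0.34, -0.967, 0], [0, 0, 0]],
    [44, [0.34, -0.967, 0], [0, 0, 0]],
    [44, [0.34, -0.967, 0], [0, 0, 0]],
    [44, [0.34, -0.967, 0], [0, 0, 0]],
    [44, [0.34, -0.967, 0], [0, 0, 0]],
    [44, [0.34, -0.967, 0], [0, 0, 0]],
    [44, [0.34, -0.967, 0], [0, 0, 0]],
    [44, [0.34, -0.967, 0], [0, 0, 0]],
    [44, [0.34, -0.967, 0], [0, 0, 0]],
    [44, [0.34, -0.967, 0], [0, 0, 0]],
    [44, [0.34, -0.967, 0], [0, 0, 0]],
    [44, [0, 0, -0.8], [0, 0, 0]],
    [44, [0, 0, -0.8], [0, 0, 0]],
    [44, [0, 0, 0], [0, 0, 0]],
  ],
)

```text
time_s: 3.02
ee_pos: [512.2, -251.6, 169.7]
ee_rot: [179.9, -0.5, 165.2]
force: [-1.6, -0.7, -0.3]
gripper_width: 43.8
gripper_force: 0.0
```

>>> move_arm(
  motion=[
    [44, [0, 0, -0.8], [0, 0, 0]],
    [44, [0, 0, 0], [0, 0, 0]],
    [44, [0, 0, 0], [0, 0, 0]],
    [44, [0, 0, 0], [0, 0, 0]],
  ],
)

```text
time_s: 3.35
ee_pos: [515.2, -252.4, 155.1]
ee_rot: [-180.0, 0.1, 165.3]
force: [0.0, -0.7, 1.4]
gripper_width: 43.9
gripper_force: 0.0
```

```bash
python3 - <<'E'
from h import *
s=state();print(s['ee_pos'],s['ee_rot'],s['qpos'])
a=grab_frame('top');b=grab_frame('side')
cv2.imwrite('pics/t1.png',a)
f=lambda i,x,y,w,h,k:cv2.resize(i[y:y+h,x:x+w],None,fx=k,fy=k,interpolation=cv2.INTER_CUBIC)
cv2.imwrite('pics/c3.png',np.hstack([f(a,310,150,110,110,3.6),f(b,230,220,110,110,3.6)]))
E
```

```text
[ 515.2221714  -252.36802941  155.12680869] [-1.79987823e+02  7.49184178e-02  1.65290794e+02] [-2.72478385e+01  2.06059800e+01  9.50793845e+01  4.86143913e-03
  6.42388604e+01 -1.02540734e+02]
```

View pics/c3.png

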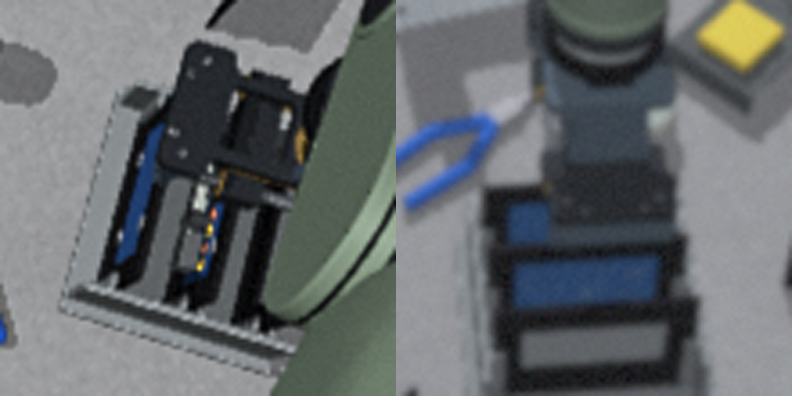

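The gripper is centred above the middle carrier (top ≈ (366,190)), with the empty and blank carriers either side. Descending and closing.

>>> move_arm(
  motion=[
    [44, [0, 0, -0.5], [0, 0, 0]],
    [44, [0, 0, -0.6], [0, 0, 0]],
    [44, [0, 0, -0.6], [0, 0, 0]],
    [44, [0, 0, -0.6], [0, 0, 0]],
    [44, [0, 0, -0.6], [0, 0, 0]],
    [44, [0, 0, 0], [0, 0, 0]],
    [0, [0, 0, 0], [0, 0, 0]],
    [0, [0, 0, 0], [0, 0, 0]],
    [0, [0, 0, 0], [0, 0, 0]],
    [0, [0, 0, 0], [0, 0, 0]],
    [0, [0, 0, 0], [0, 0, 0]],
  ],
)

```text
time_s: 4.37
ee_pos: [515.2, -252.5, 82.3]
ee_rot: [-180.0, 0.1, 165.3]
force: [-0.1, -0.2, -0.3]
gripper_width: 13.1
gripper_force: 0.0
```

>>> move_arm(
  motion=[
    [0, [0, 0, 0], [0, 0, 0]],
    [0, [0, 0, 0], [0, 0, 0]],
    [0, [0, 0, 0], [0, 0, 0]],
    [0, [0, 0, 0], [0, 0, 0]],
  ],
)

```text
time_s: 4.7
ee_pos: [515.0, -252.3, 82.0]
ee_rot: [180.0, 0.0, 165.3]
force: [-0.1, 1.8, 5.5]
gripper_width: 6.0
gripper_force: 25.0
```

>>> move_arm(
  motion=[
    [0, [0, 0, 0.4], [0, 0, 0]],
    [0, [0, 0, 0.6], [0, 0, 0]],
    [0, [0, 0, 0.9], [0, 0, 0]],
    [0, [0, 0, 0.9], [0, 0, 0]],
    [0, [0, 0, 0.9], [0, 0, 0]],
    [0, [0, 0, 0.9], [0, 0, 0]],
    [0, [0, 0, 0.9], [0, 0, 0]],
    [0, [0, 0, 0.9], [0, 0, 0]],
    [0, [0, 0, 0.86], [0, 0, 0]],
    [0, [0, 0, 0], [0, 0, 0]],
  ],
)

```text
time_s: 5.53
ee_pos: [516.4, -253.4, 267.8]
ee_rot: [-179.9, 0.5, 165.3]
force: [0.9, -0.6, -2.5]
gripper_width: 5.5
gripper_force: 25.0
```

>>> move_arm(
  motion=[
    [0, [0.134, 0.785, 0], [0, 0, 0.84]],
    [0, [0.134, 0.785, 0], [0, 0, 0.84]],
    [0, [0.134, 0.785, 0], [0, 0, 0.84]],
    [0, [0.134, 0.785, 0], [0, 0, 0.83]],
    [0, [0.134, 0.785, 0], [0.91, -0.021, 0]],
    [0, [0.134, 0.785, 0], [0.91, -0.021, 0]],
    [0, [0.134, 0.785, 0], [0.91, -0.021, 0]],
    [0, [0.134, 0.785, 0], [0.91, -0.021, 0]],
    [0, [0.134, 0.785, 0], [0.91, -0.021, 0]],
    [0, [0.134, 0.785, 0], [0.91, -0.021, 0]],
    [0, [0.134, 0.785, 0], [0.91, -0.021, 0]],
    [0, [0.134, 0.785, 0], [0.91, -0.021, 0]],
    [0, [0.134, 0.785, 0], [0.91, -0.021, 0]],
    [0, [0.134, 0.785, 0], [0.91, -0.021, 0]],
    [0, [0, 0, 0], [0, 0, 0]],
    [0, [0, 0, 0], [0, 0, 0]],
    [0, [0, 0, 0], [0, 0, 0]],
    [0, [0, 0, 0], [0, 0, 0]],
  ],
)

```text
time_s: 7.03
ee_pos: [561.7, 21.7, 263.1]
ee_rot: [143.7, 0.0, 178.7]
force: [-0.9, -0.3, -1.8]
gripper_width: 6.0
gripper_force: 25.0
```

```bash
cat > g.py <<'E'
from h import *
O=np.array([565,171.3,0.]);yw=np.radians(-1.3);M=R.from_euler('z',-1.3,degrees=True).as_matrix()
def leafpt(p,th):  # leaf_hinge coords -> world
    return O+[0,0,50]+M@R.from_euler('x',np.radians(40)-th).apply(p)
def toleaf(P,th):
    return R.from_euler('x',np.radians(40)-th).inv().apply(M.T@(np.array(P)-O-[0,0,50]))
def tilt(s):
    r=R.from_matrix(M).inv()*R.from_euler('xyz',s['ee_rot'],degrees=True)*R.from_euler('z',180,degrees=True)
    return (r*R.from_euler('x',180,degrees=True)).as_rotvec(degrees=True)
def snap(name,boxes,k):
    im={n:grab_frame(n) for n in {b[0] for b in boxes}}
    cv2.imwrite(name,np.hstack([cv2.resize(im[n][y:y+h,x:x+w],None,fx=k,fy=k,interpolation=cv2.INTER_CUBIC) for n,x,y,w,h in boxes])); return im
E
python3 - <<'E'
from g import *
s=state();print(s['time_s'],s['ee_pos'],s['ee_rot'],tilt(s),s['qpos'],toleaf(s['ee_pos'],.068))
im=snap('pics/c4.png',[('top',190,120,105,120),('side',190,120,105,120)],3.7)
for n in im: cv2.imwrite(f'pics/{n}4.png',im[n])
E
```

```text
7.0333 [561.67250352  21.7439472  263.08399435] [1.43689844e+02 3.23251694e-02 1.78657360e+02] [ 3.63101410e+01 -4.47473024e-02 -3.09609751e-02] [ -18.75717876   19.7382792    89.88221602   34.62726356   84.02683854
 -115.38082744] [6.63880413e-02 4.69630138e+00 2.60309074e+02]
```

View pics/c4.png

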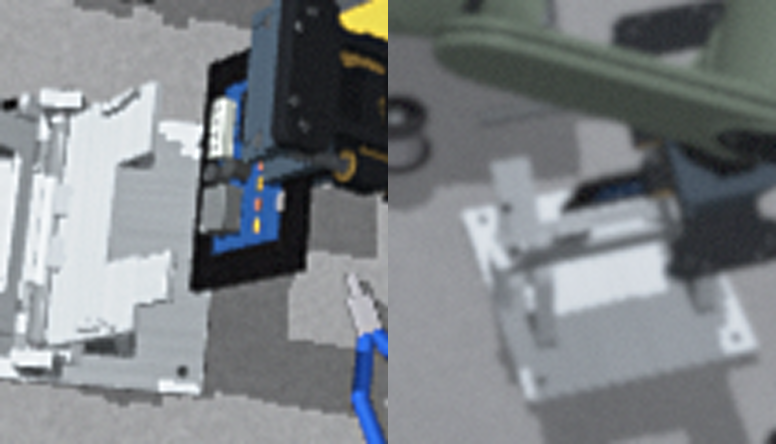

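The board is held cleanly, component side up and outward. Its lower-edge corners are at top px (246,136) and (241,198), clear of the leaf. Next I'll check its x offset in the grip.

```bash
python3 - <<'E'
from g import *
s=state();t=toleaf(s['ee_pos'],.068)
# board frame tilt 36.3 vs leaf 36.1: same
for nm,q,seen in[('lo+',(70,3,-70),(246.1,136.4)),('lo-',(-70,3,-70),(241.3,198)),('up-',(-70,3,30),(271.5,192.1))]:
    P=leafpt(t+np.array(q),.068);o,d=ray('top',seen)
    n=leafpt(t+np.array(q)+[0,1,0],.068)-P;X=o+d*((P-o)@n)/(d@n)
    print(nm,np.round(proj('top',P)[0],1),seen,'local',np.round(toleaf(X,.068)-t,1))
E
```

```text
lo+ [246.  137.4] (246.1, 136.4) local [ 72.3   3.  -69.8]
lo- [240.5 199.1] (241.3, 198) local [-68.    3.  -67.4]
up- [270.1 193.1] (271.5, 192.1) local [-68.5   3.   34.2]
```

>>> move_arm(
  motion=[
    [0, [-0.09, 0.3, -0.44], [0, 0, 0]],
    [0, [0.008, 0.43, -0.61], [0, 0, 0]],
    [0, [0.01, 0.46, -0.64], [0, 0, 0]],
    [0, [0.01, 0.46, -0.64], [0, 0, 0]],
    [0, [0.01, 0.46, -0.64], [0, 0, 0]],
    [0, [0.008, 0.36, -0.5], [0, 0, 0]],
    [0, [0.006, 0.28, -0.4], [0, 0, 0]],
    [0, [0.006, 0.26, -0.36], [0, 0, 0]],
    [0, [0, 0, 0], [0, 0, 0]],
    [0, [0, 0, 0], [0, 0, 0]],
  ],
)

```text
time_s: 7.97
ee_pos: [560.9, 97.7, 157.3]
ee_rot: [143.6, -0.0, 178.7]
force: [-0.5, 0.8, -1.6]
gripper_width: 5.9
gripper_force: 25.0
```

```bash
python3 - <<'E'
from g import *
s=state();print(s['time_s'],s['ee_pos'],tilt(s),s['force'],s['torque'],toleaf(s['ee_pos'],.068))
im=snap('pics/c5.png',[('top',180,130,85,90),('side',195,130,80,90)],4.5)
E
```

```text
7.9667 [560.89962713  97.69163813 157.30799668] [ 3.64041889e+01  2.37920899e-03 -4.85308844e-03] [-0.50807234  0.7735194  -1.64495664] [-0.51158286  0.09671244  0.00637843] [ -2.42934001   3.69964002 130.11695169]
```

View pics/c5.png

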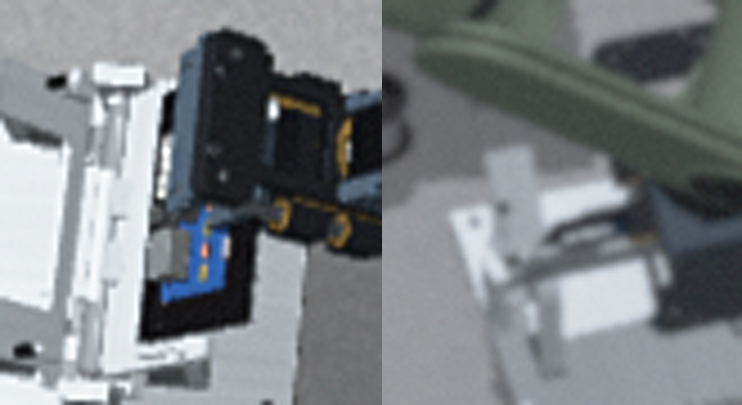

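The board is centred in the leaf at top px (222,187) with about equal margins, and there is no contact force. Sliding it further in.

>>> move_arm(
  motion=[
    [0, [0.003, 0.16, -0.24], [0, 0, 0]],
    [0, [0.003, 0.16, -0.24], [0, 0, 0]],
    [0, [0.003, 0.16, -0.24], [0, 0, 0]],
    [0, [0.003, 0.16, -0.24], [0, 0, 0]],
    [0, [0.003, 0.14, -0.24], [0, 0, 0]],
    [0, [0, 0, 0], [0, 0, 0]],
    [0, [0, 0, 0], [0, 0, 0]],
  ],
)

```text
time_s: 8.65
ee_pos: [560.9, 117.7, 126.8]
ee_rot: [143.6, -0.1, 178.7]
force: [0.1, 0.6, -1.9]
gripper_width: 5.8
gripper_force: 25.0
```

```bash
python3 - <<'E'
from g import *
s=state();print(s['time_s'],s['ee_pos'],tilt(s),s['force'],s['torque'],toleaf(s['ee_pos'],.068))
E
```

```text
8.65 [560.86672575 117.7368714  126.78929929] [ 3.64460788e+01  7.61100910e-02 -1.80041700e-02] [ 0.06271557  0.63576717 -1.85361684] [-0.42701392  0.02915005 -0.01433423] [-2.91700581  1.90723461 93.65117575]
```

>>> move_arm(
  motion=[
    [0, [0, 0.035, -0.05], [0, 0, 0]],
    [0, [0, 0.035, -0.05], [0, 0, 0]],
    [0, [0, 0.035, -0.05], [0, 0, 0]],
    [0, [0, 0, 0], [0, 0, 0]],
  ],
)

```text
time_s: 8.98
ee_pos: [561.3, 120.0, 123.6]
ee_rot: [143.6, 0.0, 178.7]
force: [-0.5, 1.9, -1.2]
gripper_width: 6.1
gripper_force: 25.0
```

>>> move_arm(
  motion=[
    [0, [0, 0.035, -0.05], [0, 0, 0]],
    [0, [0, 0.035, -0.05], [0, 0, 0]],
    [0, [0, 0, 0], [0, 0, 0]],
  ],
)

```text
time_s: 9.23
ee_pos: [561.6, 120.6, 122.8]
ee_rot: [143.6, 0.1, 178.7]
force: [-3.1, -6.5, 11.3]
gripper_width: 5.8
gripper_force: 25.0
```

>>> move_arm(
  motion=[
    [0, [0, -0.05, -0.036], [0, 0, 0]],
    [0, [0, -0.05, -0.036], [0, 0, 0]],
    [0, [0, 0, 0], [0, 0, 0]],
    [0, [0, 0, 0], [0, 0, 0]],
  ],
)

```text
time_s: 9.57
ee_pos: [561.6, 119.7, 122.2]
ee_rot: [143.4, 0.1, 178.7]
force: [-3.5, -2.9, 12.2]
gripper_width: 6.0
gripper_force: 25.0
```

```bash
python3 - <<'E'
from g import *
s=state();print(s['time_s'],s['ee_pos'],tilt(s),s['force'],s['torque'],toleaf(s['ee_pos'],.068))
E
```

```text
9.5667 [561.5546822  119.65999253 122.22820463] [ 3.66483222e+01 -1.00192691e-01  1.77423100e-02] [-3.49440706 -2.93561975 12.16653413] [1.03886366 0.52884146 0.39184593] [-2.27285693  0.78560025 88.82393306]
```

>>> move_arm(
  motion=[
    [10, [0, 0, 0], [0, 0, 0]],
    [10, [0, 0, 0], [0, 0, 0]],
    [24, [0, 0, 0], [0, 0, 0]],
    [24, [0, 0, 0], [0, 0, 0]],
    [24, [0, 0, 0], [0, 0, 0]],
    [24, [0, 0, 0], [0, 0, 0]],
  ],
)

```text
time_s: 10.07
ee_pos: [561.1, 119.0, 118.9]
ee_rot: [143.6, -0.0, 178.7]
force: [-0.6, -0.4, -0.6]
gripper_width: 24.0
gripper_force: 0.0
```

```bash
python3 - <<'E'
from g import *
s=state();print(s['time_s'],s['ee_pos'],s['force'],s['gripper_width'],toleaf(s['ee_pos'],.068))
im=snap('pics/c6.png',[('top',180,130,85,90),('side',195,130,80,90)],4.5)
for n in im: cv2.imwrite(f'pics/{n}6.png',im[n])
E
```

```text
10.0667 [561.09565916 119.04485815 118.87105069] [-0.64283989 -0.35468336 -0.55678741] 24.000895565332115 [-2.71780607 -1.69789048 86.48003266]
```

View pics/c6.png

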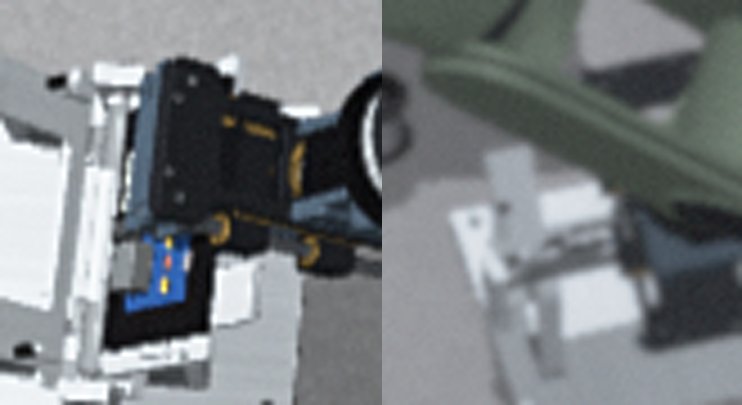

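```bash
python3 - <<'E'
from g import *
for th in(0,.035,.068,.1): print(th,np.round(proj('top',[leafpt(p,th) for p in((-70,3,20),(-70,3,120),(-82,-3,118),(-36,-3,152),(-66,-3,152))]),1).tolist())
print('seen lo(202.5,207.4) up(225.6,204.1) leafcorner(226.7,210.7) tab',180+258/4.5-.4,130+258/4.5-.4, 180+255/4.5-.4,130+320/4.5-.4)
E
```

```text
0 [[203.5, 207.4], [227.6, 203.7], [228.7, 209.3], [239.6, 188.2], [238.5, 201.1]]
0.035 [[203.2, 207.4], [226.1, 203.4], [227.3, 209.0], [237.8, 187.7], [236.6, 200.7]]
0.068 [[203.0, 207.3], [224.7, 203.1], [225.9, 208.7], [236.0, 187.2], [234.8, 200.2]]
0.1 [[202.7, 207.3], [223.2, 202.8], [224.5, 208.4], [234.3, 186.8], [233.0, 199.8]]
seen lo(202.5,207.4) up(225.6,204.1) leafcorner(226.7,210.7) tab 236.93333333333334 186.93333333333334 236.26666666666665 200.7111111111111
```

>>> move_arm(
  motion=[
    [24, [-0.01, -0.3, 0.41], [0, 0, 0]],
    [24, [-0.01, -0.5, 0.68], [0, 0, 0]],
    [24, [-0.01, -0.55, 0.75], [0, 0, 0]],
    [24, [-0.01, -0.55, 0.75], [0, 0, 0]],
    [28, [-0.5, 0, 0], [0, 0, 0]],
    [28, [-0.9, 0, -0.01], [0, 0, 0]],
    [28, [-0.49, 0, -0.02], [0, 0, 0]],
    [28, [0, 0, 0], [0, 0, 0]],
    [28, [0, 0, 0], [0, 0, 0]],
  ],
)

```text
time_s: 10.92
ee_pos: [513.3, 71.0, 184.0]
ee_rot: [143.6, 0.1, 178.6]
force: [0.4, -0.2, -0.1]
gripper_width: 28.1
gripper_force: 0.0
```

```bash
python3 - <<'E'
from g import *
s=state();print(s['time_s'],s['ee_pos'],s['force'],s['gripper_width'],toleaf(s['ee_pos'],.068),toleaf(s['ee_pos'],.035),tilt(s))
im=snap('pics/c7.png',[('top',180,130,85,90),('side',195,130,80,90)],4.5)
E
```

```text
10.9167 [513.3281176   71.04892883 183.9756731 ] [ 0.44923001 -0.23853688 -0.12611036] 28.139322994349293 [-49.38415305  -2.97883111 167.9942668 ] [-49.38415305   2.56559537 168.0010858 ] [36.39237206 -0.10695183 -0.06533342]
```

View pics/c7.png

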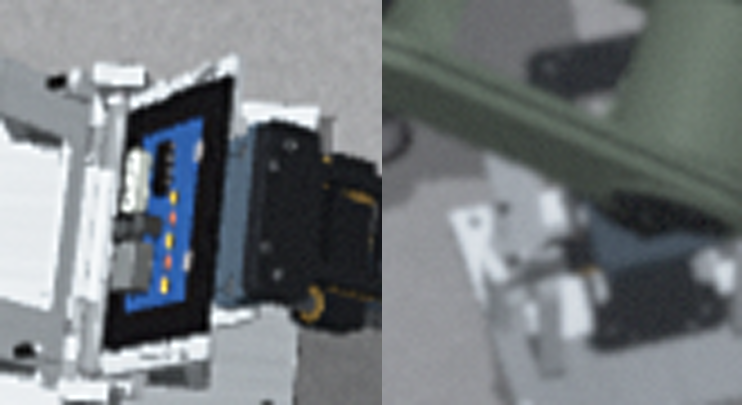

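The board is home in the leaf, upper corner at (226,204), matching the prediction for leaf ≈ 0.05 rad. Now pinching the board and leaf at the tab.

>>> move_arm(
  motion=[
    [28, [0, -0.108, -0.082], [0.22, 0, 0]],
    [28, [0.003, 0.363, -0.478], [0, 0, 0]],
    [28, [0.003, 0.363, -0.478], [0, 0, 0]],
    [28, [0.003, 0.363, -0.478], [0, 0, 0]],
    [28, [0.003, 0.363, -0.478], [0, 0, 0]],
    [28, [0.003, 0.363, -0.478], [0, 0, 0]],
    [28, [0, 0, 0], [0, 0, 0]],
    [28, [0, 0, 0], [0, 0, 0]],
    [20, [0, 0, 0], [0, 0, 0]],
    [20, [0, 0, 0], [0, 0, 0]],
  ],
  grip_force=25,
)

```text
time_s: 11.85
ee_pos: [514.2, 113.6, 122.0]
ee_rot: [142.7, 0.1, 178.6]
force: [-0.2, -0.4, -0.7]
gripper_width: 20.4
gripper_force: 0.0
```

>>> move_arm(
  motion=[
    [0, [0, 0, 0], [0, 0, 0]],
    [0, [0, 0, 0], [0, 0, 0]],
    [0, [0, 0, 0], [0, 0, 0]],
    [0, [0, 0, 0], [0, 0, 0]],
  ],
)

```text
time_s: 12.18
ee_pos: [514.0, 114.1, 122.3]
ee_rot: [142.7, 0.1, 178.6]
force: [0.8, -2.8, 5.4]
gripper_width: 12.1
gripper_force: 25.0
```

```bash
python3 - <<'E'
from g import *
s=state();print(s['time_s'],s['ee_pos'],s['force'],s['torque'],s['gripper_width'],toleaf(s['ee_pos'],.048),tilt(s),s['qpos'])
E
```

```text
12.1833 [514.04773946 114.05763915 122.3173524 ] [ 0.78503646 -2.77677398  5.3916624 ] [ 0.31036063  0.06235808 -0.2466849 ] 12.103559971831979 [-49.64046936  -2.70052249  92.90398897] [37.33961744 -0.09286738 -0.07978533] [ -11.24891207   22.2836077   109.90483821   42.2456524    62.76048983
 -124.88753268]
```

```bash
python3 - <<'E'
from g import *
al=np.linspace(37.25,-38.75,25)
def P(a): return O+M@R.from_euler('x',a,degrees=True).apply([0,-2.7,92.9])
d=[np.round((P(b)-P(a))/25,3).tolist() for a,b in zip(al,al[1:])]
print((al[1]-al[0])/4);print([[0,x,[-.792,.018,0]] for x in d])
E
```

```text
-0.7916666666666661
[[0, [0.004, 0.163, 0.125], [-0.792, 0.018, 0]], [0, [0.004, 0.17, 0.115], [-0.792, 0.018, 0]], [0, [0.004, 0.176, 0.106], [-0.792, 0.018, 0]], [0, [0.004, 0.182, 0.096], [-0.792, 0.018, 0]], [0, [0.004, 0.187, 0.086], [-0.792, 0.018, 0]], [0, [0.004, 0.191, 0.075], [-0.792, 0.018, 0]], [0, [0.004, 0.195, 0.065], [-0.792, 0.018, 0]], [0, [0.004, 0.198, 0.054], [-0.792, 0.018, 0]], [0, [0.005, 0.201, 0.043], [-0.792, 0.018, 0]], [0, [0.005, 0.203, 0.032], [-0.792, 0.018, 0]], [0, [0.005, 0.204, 0.02], [-0.792, 0.018, 0]], [0, [0.005, 0.205, 0.009], [-0.792, 0.018, 0]], [0, [0.005, 0.205, -0.002], [-0.792, 0.018, 0]], [0, [0.005, 0.205, -0.014], [-0.792, 0.018, 0]], [0, [0.005, 0.204, -0.025], [-0.792, 0.018, 0]], [0, [0.005, 0.202, -0.036], [-0.792, 0.018, 0]], [0, [0.005, 0.2, -0.047], [-0.792, 0.018, 0]], [0, [0.004, 0.197, -0.058], [-0.792, 0.018, 0]], [0, [0.004, 0.193, -0.069], [-0.792, 0.018, 0]], [0, [0.004, 0.189, -0.08], [-0.792, 0.018, 0]], [0, [0.004, 0.185, -0.09], [-0.792, 0.018, 0]], [0, [0.004, 0.179, -0.1], [-0.792, 0.018, 0]], [0, [0.004, 0.174, -0.11], [-0.792, 0.018, 0]], [0, [0.004, 0.167, -0.119], [-0.792, 0.018, 0]]]
```

>>> move_arm(
  motion=[
    [0, [0.004, 0.163, 0.125], [-0.792, 0.018, 0]],
    [0, [0.004, 0.17, 0.115], [-0.792, 0.018, 0]],
    [0, [0.004, 0.176, 0.106], [-0.792, 0.018, 0]],
    [0, [0.004, 0.182, 0.096], [-0.792, 0.018, 0]],
    [0, [0.004, 0.187, 0.086], [-0.792, 0.018, 0]],
    [0, [0.004, 0.191, 0.075], [-0.792, 0.018, 0]],
  ],
)

```text
time_s: 12.68
ee_pos: [514.8, 141.0, 137.6]
ee_rot: [161.8, 0.1, 178.6]
force: [1.3, 0.2, 0.7]
gripper_width: 11.9
gripper_force: 25.0
```

>>> move_arm(
  motion=[
    [0, [0.004, 0.195, 0.065], [-0.792, 0.018, 0]],
    [0, [0.004, 0.198, 0.054], [-0.792, 0.018, 0]],
    [0, [0.005, 0.201, 0.043], [-0.792, 0.018, 0]],
    [0, [0.005, 0.203, 0.032], [-0.792, 0.018, 0]],
    [0, [0.005, 0.204, 0.02], [-0.792, 0.018, 0]],
    [0, [0.005, 0.205, 0.009], [-0.792, 0.018, 0]],
  ],
)

```text
time_s: 13.18
ee_pos: [515.7, 171.4, 143.2]
ee_rot: [-179.1, 0.2, 178.6]
force: [0.3, -0.3, 0.1]
gripper_width: 11.7
gripper_force: 25.0
```

```bash
python3 - <<'E'
from g import *
s=state();t=tilt(s);print(s['time_s'],s['ee_pos'],s['force'],s['torque'],s['gripper_width'],toleaf(s['ee_pos'],np.radians(40-t[0])),t,s['qpos'])
E
```

```text
13.1833 [515.704449   171.38442846 143.1844858 ] [ 0.30869676 -0.25027978  0.13022045] [ 0.31434239  0.09700798 -0.25163926] 11.655889846587312 [-49.28477825  -2.41757656  93.15885802] [-0.85082629 -0.19872542 -0.06570621] [ 17.70754214  18.72745123  99.90830936  -0.98936076  61.45754814
 -70.45330738]
```

>>> move_arm(
  motion=[
    [0, [0.005, 0.205, -0.002], [-0.792, 0.018, 0]],
    [0, [0.005, 0.205, -0.014], [-0.792, 0.018, 0]],
    [0, [0.005, 0.204, -0.025], [-0.792, 0.018, 0]],
    [0, [0.005, 0.202, -0.036], [-0.792, 0.018, 0]],
    [0, [0.005, 0.2, -0.047], [-0.792, 0.018, 0]],
    [0, [0.004, 0.197, -0.058], [-0.792, 0.018, 0]],
  ],
)

```text
time_s: 13.68
ee_pos: [516.6, 201.9, 138.5]
ee_rot: [-160.1, 0.2, 178.7]
force: [2.2, -0.8, 2.4]
gripper_width: 12.2
gripper_force: 25.0
```

>>> move_arm(
  motion=[
    [0, [0.004, 0.193, -0.069], [-0.792, 0.018, 0]],
    [0, [0.004, 0.189, -0.08], [-0.792, 0.018, 0]],
    [0, [0.004, 0.185, -0.09], [-0.792, 0.018, 0]],
    [0, [0.004, 0.179, -0.1], [-0.792, 0.018, 0]],
    [0, [0.004, 0.174, -0.11], [-0.792, 0.018, 0]],
    [0, [0.004, 0.167, -0.119], [-0.792, 0.018, 0]],
    [0, [0, 0, 0], [0, 0, 0]],
    [0, [0, 0, 0], [0, 0, 0]],
  ],
)

```text
time_s: 14.35
ee_pos: [517.3, 230.0, 123.5]
ee_rot: [-141.2, 0.2, 178.9]
force: [2.2, 3.6, 5.2]
gripper_width: 11.9
gripper_force: 25.0
```

```bash
python3 - <<'E'
from g import *
s=state();t=tilt(s);print(s['time_s'],s['ee_pos'],s['force'],s['torque'],s['gripper_width'],toleaf(s['ee_pos'],np.radians(40-t[0])),t,s['qpos'])
im=snap('pics/c8.png',[('top',150,120,90,105),('side',195,120,90,105)],4.4)
E
```

```text
14.35 [517.30777639 229.98066794 123.45106322] [2.24794154 3.58441669 5.17857091] [ 0.03135026 -0.34283629  0.07783598] 11.852091611405342 [-49.01125596  -1.12705406  93.32552817] [-38.7873457   -0.22988772   0.08260274] [ 39.24783344  35.02734408  86.54875426 -28.66574326  86.33491725
 -40.42464003]
```

View pics/c8.png

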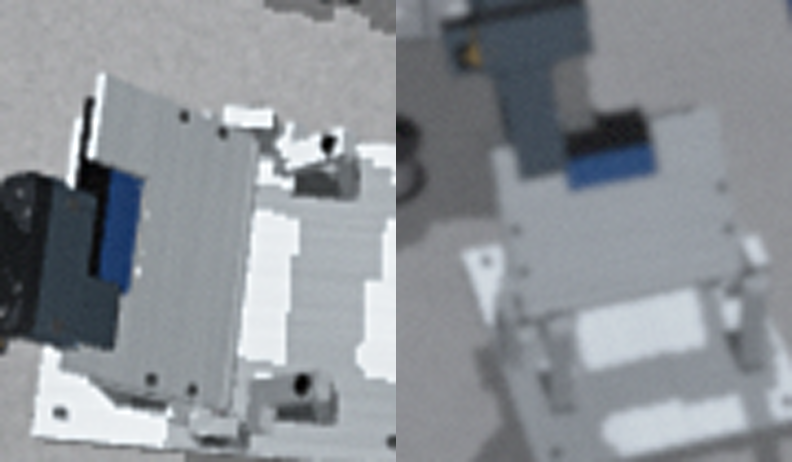

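The leaf is over the nest with the board still behind it: the blue board back shows in the notch at top px (177,172). Easing it to the stop.

>>> move_arm(
  motion=[
    [0, [0.001, 0.025, -0.02], [-0.12, 0, 0]],
    [0, [0.001, 0.025, -0.021], [-0.12, 0, 0]],
    [0, [0, 0, 0], [0, 0, 0]],
  ],
)

```text
time_s: 14.7
ee_pos: [517.3, 230.3, 123.1]
ee_rot: [-140.3, 0.2, 178.8]
force: [3.5, 4.3, 5.6]
gripper_width: 12.0
gripper_force: 25.0
```

>>> move_arm(
  motion=[
    [0, [0.001, 0.025, -0.021], [-0.12, 0, 0]],
    [0, [0, 0, 0], [0, 0, 0]],
    [0, [0, 0, 0], [0, 0, 0]],
  ],
)

```text
time_s: 14.95
ee_pos: [517.3, 230.3, 123.1]
ee_rot: [-139.8, 0.2, 178.7]
force: [3.5, -0.3, 8.9]
gripper_width: 11.9
gripper_force: 25.0
```

```bash
python3 - <<'E'
from g import *
s=state();t=tilt(s);print(s['time_s'],s['ee_pos'],s['force'],s['torque'],s['gripper_width'],toleaf(s['ee_pos'],np.radians(40-t[0])),toleaf(s['ee_pos'],1.396),t)
E
```

```text
14.95 [517.28581506 230.27855202 123.13912222] [ 3.49789194 -0.32358728  8.90316401] [ 0.69510999 -0.37984881  0.34670236] 11.926567086680018 [-49.03996984  -2.9230224   93.22543398] [-49.03996984  -2.64904963  93.23362128] [-40.15328267  -0.2247167   -0.08610411]
```

>>> move_arm(
  motion=[
    [14, [0, 0, 0.02], [0, 0, 0]],
    [16, [0, 0, 0.02], [0, 0, 0]],
    [18, [0, 0, 0.02], [0, 0, 0]],
    [20, [0, 0, 0], [0, 0, 0]],
    [23, [0, 0, 0], [0, 0, 0]],
    [28, [0, 0, 0], [0, 0, 0]],
    [32, [0, 0, 0], [0, 0, 0]],
    [32, [0, 0, 0], [0, 0, 0]],
    [32, [0, 0, 0], [0, 0, 0]],
  ],
)

```text
time_s: 15.7
ee_pos: [516.0, 230.4, 123.2]
ee_rot: [-139.8, 0.0, 178.7]
force: [-0.6, 0.6, 0.5]
gripper_width: 31.8
gripper_force: 0.0
```

```bash
python3 - <<'E'
from g import *
s=state();t=tilt(s);print(s['time_s'],s['ee_pos'],s['force'],s['torque'],s['gripper_width'],toleaf(s['ee_pos'],1.396),t)
E
```

```text
15.7 [515.99559855 230.44612185 123.18562167] [-0.60884897  0.5764292   0.45572754] [0.39813543 0.01263633 0.03727742] 31.83374924725771 [-50.33365597  -2.57299654  93.35809058] [-4.02008155e+01 -3.25750756e-02 -4.71748402e-02]
```

>>> move_arm(
  motion=[
    [32, [0.004, 0.16, 0.19], [0, 0, 0]],
    [32, [0.004, 0.2, 0.24], [0, 0, 0]],
    [32, [0.004, 0.2, 0.24], [0, 0, 0]],
    [32, [0.004, 0.252, 0.298], [0, 0, 0]],
    [32, [0, -0.104, 0.088], [0, 0, 0]],
    [22, [0, 0, 0], [0, 0, 0]],
    [14, [0, 0, 0], [0, 0, 0]],
    [0, [0, 0, 0], [0, 0, 0]],
    [0, [0, 0, 0], [0, 0, 0]],
    [0, [0, 0, 0], [0, 0, 0]],
    [0, [0, 0, 0], [0, 0, 0]],
  ],
  grip_force=20,
)

```text
time_s: 16.62
ee_pos: [516.3, 248.1, 149.2]
ee_rot: [-139.8, 0.0, 178.6]
force: [-0.5, -0.2, -0.1]
gripper_width: 5.9
gripper_force: 20.0
```

```bash
python3 - <<'E'
from g import *
s=state();t=tilt(s);l=toleaf(s['ee_pos'],1.396);print(s['time_s'],s['ee_pos'],s['force'],s['torque'],s['gripper_width'],l,t)
al=np.linspace(-40,39.5,25)
def P(a): return O+M@R.from_euler('x',a,degrees=True).apply([0,-6,l[2]])
d=[np.round((P(b)-P(a))/25,3).tolist() for a,b in zip(al,al[1:])]
print((al[1]-al[0])/4);print([[0,x,[.828,-.019,0]] for x in d])
E
```

```text
16.6167 [516.27023301 248.07424312 149.18553243] [-0.49513752 -0.24707289 -0.10021975] [ 0.75863239 -0.16123274 -0.19966354] 5.911593466362284 [-50.45902727  -5.77196423 124.60824787] [-4.01854898e+01 -2.30800643e-03 -7.62041936e-02]
0.828125
[[0, [-0.005, -0.235, 0.168], [0.828, -0.019, 0]], [0, [-0.006, -0.244, 0.154], [0.828, -0.019, 0]], [0, [-0.006, -0.252, 0.14], [0.828, -0.019, 0]], [0, [-0.006, -0.26, 0.125], [0.828, -0.019, 0]], [0, [-0.006, -0.267, 0.11], [0.828, -0.019, 0]], [0, [-0.006, -0.273, 0.094], [0.828, -0.019, 0]], [0, [-0.006, -0.278, 0.078], [0.828, -0.019, 0]], [0, [-0.006, -0.282, 0.062], [0.828, -0.019, 0]], [0, [-0.006, -0.285, 0.046], [0.828, -0.019, 0]], [0, [-0.007, -0.287, 0.029], [0.828, -0.019, 0]], [0, [-0.007, -0.288, 0.012], [0.828, -0.019, 0]], [0, [-0.007, -0.288, -0.004], [0.828, -0.019, 0]], [0, [-0.007, -0.288, -0.021], [0.828, -0.019, 0]], [0, [-0.006, -0.286, -0.038], [0.828, -0.019, 0]], [0, [-0.006, -0.283, -0.054], [0.828, -0.019, 0]], [0, [-0.006, -0.28, -0.07], [0.828, -0.019, 0]], [0, [-0.006, -0.275, -0.086], [0.828, -0.019, 0]], [0, [-0.006, -0.27, -0.102], [0.828, -0.019, 0]], [0, [-0.006, -0.263, -0.118], [0.828, -0.019, 0]], [0, [-0.006, -0.256, -0.133], [0.828, -0.019, 0]], [0, [-0.006, -0.248, -0.147], [0.828, -0.019, 0]], [0, [-0.005, -0.239, -0.161], [0.828, -0.019, 0]], [0, [-0.005, -0.229, -0.175], [0.828, -0.019, 0]], [0, [-0.005, -0.219, -0.188], [0.828, -0.019, 0]]]
```

>>> move_arm(
  motion=[
    [0, [-0.005, -0.235, 0.168], [0.828, -0.019, 0]],
    [0, [-0.006, -0.244, 0.154], [0.828, -0.019, 0]],
    [0, [-0.006, -0.252, 0.14], [0.828, -0.019, 0]],
    [0, [-0.006, -0.26, 0.125], [0.828, -0.019, 0]],
    [0, [0, 0, 0], [0, 0, 0]],
  ],
)

```text
time_s: 17.03
ee_pos: [515.4, 221.3, 164.6]
ee_rot: [-153.2, 0.0, 178.5]
force: [0.4, -0.5, -4.9]
gripper_width: 6.0
gripper_force: 20.0
```

```bash
python3 - <<'E'
from g import *
s=state();t=tilt(s);l=toleaf(s['ee_pos'],np.radians(40-t[0]));print(s['time_s'],s['force'],s['gripper_width'],l,t)
im=snap('pics/c9.png',[('top',150,120,90,105),('side',195,120,90,105)],4.4)
E
```

```text
17.0333 [ 0.38556596 -0.53088945 -4.8996175 ] 6.001367133378106 [-50.69058057  -8.01865475 124.33293999] [-2.67857821e+01  1.13269866e-02 -2.26725702e-01]
```

View pics/c9.png

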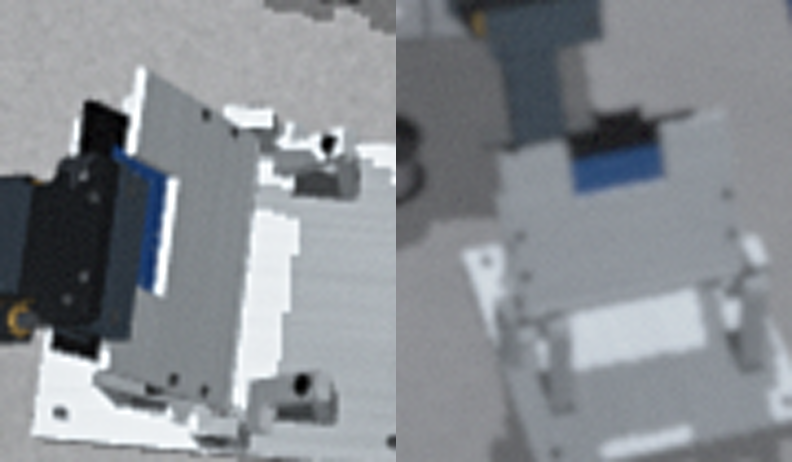

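The board stays in the nest, its back and upper edge visible at top px (172,165), while the leaf lifts off. Continuing the swing back.

>>> move_arm(
  motion=[
    [0, [-0.006, -0.267, 0.11], [0.828, -0.019, 0]],
    [0, [-0.006, -0.273, 0.094], [0.828, -0.019, 0]],
    [0, [-0.006, -0.278, 0.078], [0.828, -0.019, 0]],
    [0, [-0.006, -0.282, 0.062], [0.828, -0.019, 0]],
    [0, [-0.006, -0.285, 0.046], [0.828, -0.019, 0]],
    [0, [-0.007, -0.287, 0.029], [0.828, -0.019, 0]],
    [0, [-0.007, -0.288, 0.012], [0.828, -0.019, 0]],
    [0, [-0.007, -0.288, -0.004], [0.828, -0.019, 0]],
    [0, [-0.007, -0.288, -0.021], [0.828, -0.019, 0]],
    [0, [-0.006, -0.286, -0.038], [0.828, -0.019, 0]],
  ],
)

```text
time_s: 17.97
ee_pos: [513.5, 153.5, 172.8]
ee_rot: [173.7, -0.1, 178.7]
force: [-1.5, 2.4, -6.2]
gripper_width: 6.3
gripper_force: 20.0
```

>>> move_arm(
  motion=[
    [0, [-0.006, -0.283, -0.054], [0.828, -0.019, 0]],
    [0, [-0.006, -0.28, -0.07], [0.828, -0.019, 0]],
    [0, [-0.006, -0.275, -0.086], [0.828, -0.019, 0]],
    [0, [-0.006, -0.27, -0.102], [0.828, -0.019, 0]],
    [0, [-0.006, -0.263, -0.118], [0.828, -0.019, 0]],
    [0, [-0.006, -0.256, -0.133], [0.828, -0.019, 0]],
    [0, [-0.006, -0.248, -0.147], [0.828, -0.019, 0]],
    [0, [-0.005, -0.239, -0.161], [0.828, -0.019, 0]],
    [0, [0, 0, 0], [0, 0, 0]],
  ],
)

```text
time_s: 18.72
ee_pos: [511.9, 99.1, 149.9]
ee_rot: [147.2, -0.4, 178.6]
force: [-1.8, 1.0, -0.2]
gripper_width: 6.0
gripper_force: 20.0
```

>>> move_arm(
  motion=[
    [0, [-0.005, -0.229, -0.175], [0.828, -0.019, 0]],
    [0, [-0.005, -0.219, -0.188], [0.828, -0.019, 0]],
    [0, [0, 0, 0], [0, 0, 0]],
    [0, [0, 0, 0], [0, 0, 0]],
  ],
)

```text
time_s: 19.05
ee_pos: [511.7, 89.2, 141.8]
ee_rot: [140.7, -0.3, 178.8]
force: [-2.5, 0.5, -1.8]
gripper_width: 6.0
gripper_force: 20.0
```

```bash
python3 - <<'E'
from g import *
s=state();t=tilt(s);print(s['time_s'],s['ee_pos'],s['force'],s['torque'],s['gripper_width'],toleaf(s['ee_pos'],np.radians(40-t[0])),toleaf(s['ee_pos'],0),t)
E
```

```text
19.05 [511.67529262  89.189698   141.83832737] [-2.52564465  0.47092015 -1.79390781] [-0.09354054  0.53308748  0.22120044] 5.983572681093001 [-51.44811829  -6.31569687 123.82692592] [-51.44811829  -4.77816879 123.89578166] [ 3.92887795e+01  2.68394269e-01 -2.43212850e-02]
```

>>> move_arm(
  motion=[
    [0, [0, -0.033, -0.028], [0.125, 0, 0]],
    [0, [0, -0.033, -0.028], [0.125, 0, 0]],
    [0, [0, 0, 0], [0, 0, 0]],
    [0, [0, 0, 0], [0, 0, 0]],
  ],
)

```text
time_s: 19.38
ee_pos: [511.7, 88.6, 141.3]
ee_rot: [139.6, -0.1, 178.8]
force: [-2.1, 6.3, -1.5]
gripper_width: 6.1
gripper_force: 20.0
```

>>> move_arm(
  motion=[
    [0, [0, -0.033, -0.028], [0, 0, 0]],
    [0, [0, -0.033, -0.028], [0, 0, 0]],
    [0, [0, 0, 0], [0, 0, 0]],
    [0, [0, 0, 0], [0, 0, 0]],
  ],
)

```text
time_s: 19.72
ee_pos: [511.7, 88.6, 141.3]
ee_rot: [139.4, -0.1, 178.8]
force: [-2.7, 10.6, 1.5]
gripper_width: 6.3
gripper_force: 20.0
```

```bash
python3 - <<'E'
from g import *
s=state();t=tilt(s);print(s['time_s'],s['ee_pos'],s['force'],s['torque'],s['gripper_width'],toleaf(s['ee_pos'],0),t)
E
```

```text
19.7167 [511.66194166  88.55610462 141.258651  ] [-2.70616529 10.62565785  1.46372687] [0.75754802 0.56257431 0.26355663] 6.272986732521637 [-51.44709126  -5.63624538 123.85907964] [40.59399086  0.17799441  0.05832019]
```

>>> move_arm(
  motion=[
    [12, [0, 0, 0], [0, 0, 0]],
    [20, [0, 0, 0], [0, 0, 0]],
    [30, [0, 0, 0], [0, 0, 0]],
    [30, [0, 0, 0], [0, 0, 0]],
    [30, [0, -0.3, 0.36], [0, 0, 0]],
    [30, [0, -0.5, 0.6], [0, 0, 0]],
    [30, [0, -0.6, 0.71], [0, 0, 0]],
    [30, [0, -0.6, 0.71], [0, 0, 0]],
    [30, [-0.2, -0.7, 0.3], [0, 0, 0]],
    [30, [-0.3, -0.8, 0], [0, 0, 0]],
    [30, [-0.3, -0.8, 0], [0, 0, 0]],
    [30, [-0.3, -0.8, 0], [0, 0, 0]],
    [30, [-0.3, -0.8, 0], [0, 0, 0]],
    [30, [0, 0, 0], [0, 0, 0]],
  ],
)

```text
time_s: 20.88
ee_pos: [477.7, -65.7, 207.1]
ee_rot: [139.8, 0.0, 178.4]
force: [0.2, 0.5, 0.5]
gripper_width: 30.0
gripper_force: 0.0
```

```bash
python3 - <<'E'
from g import *
s=state();print(s['time_s'],s['ee_pos'],s['force'])
im=snap('pics/c10.png',[('top',150,120,90,105),('side',195,120,90,105)],4.4)
for n in im: cv2.imwrite(f'pics/{n}10.png',im[n])
N=R.from_euler('x',-40,degrees=True)
def nest(p): return O+[0,0,50]+M@N.apply(p)
# home board back (up) face at y=0 of hinge frame: leaf back -3 +3 drop
print('home board back corners',np.round(4.4*(proj('top',[nest(p) for p in((70,0,118.5),(-70,0,118.5),(-70,0,18.5),(70,0,18.5))])-[150,120]+.39),0).tolist())
print('leaf th=0 corners',np.round(4.4*(proj('top',[leafpt(p,0) for p in((82,-3,118),(-82,-3,118),(-36,-3,152),(-66,-3,152))])-[150,120]+.39),0).tolist())
E
```

```text
20.8833 [477.69122771 -65.70964449 207.14600559] [0.20510006 0.45292599 0.51887353]
home board back corners [[91.0, 96.0], [58.0, 348.0], [198.0, 384.0], [225.0, 150.0]]
leaf th=0 corners [[376.0, 99.0], [348.0, 395.0], [396.0, 302.0], [391.0, 359.0]]
```

View pics/c10.png

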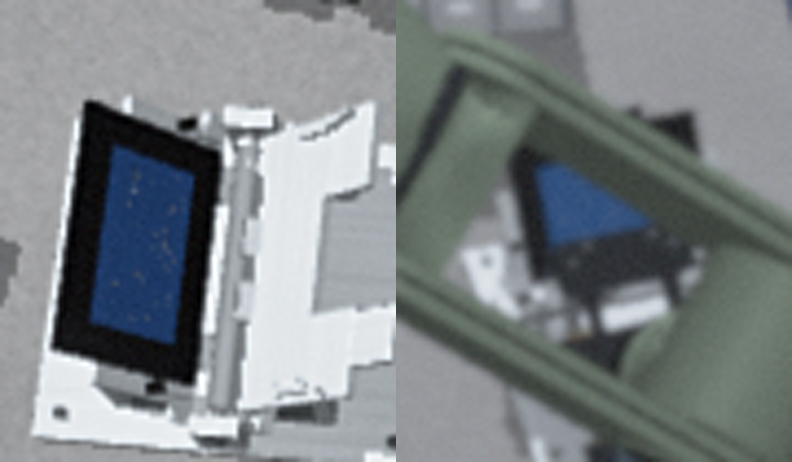

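The board lies component side down in the nest, blue back up, with corners near (88,100), (53,350), (195,385) and (220,152). That is within about 1 px of the home prediction, and the leaf is back on its arms. I'll check that the board is seated with a light push along the slope on its upper edge.

>>> move_arm(
  motion=[
    [0, [0, 0, 0.84], [0, 0, 0]],
    [0, [0, 0, 0.84], [0, 0, 0]],
    [0, [0.15, 0.57, 0.84], [-0.8, 0.018, 0]],
    [0, [0.15, 0.57, 0], [-0.8, 0.018, 0]],
    [0, [0.15, 0.57, 0], [-0.8, 0.018, 0]],
    [0, [0.15, 0.57, 0], [-0.8, 0.018, 0]],
    [0, [0.15, 0.57, 0], [-0.8, 0.018, 0]],
    [0, [0.15, 0.57, 0], [-0.8, 0.018, 0]],
    [0, [0.15, 0.57, 0], [-0.8, 0.018, 0]],
    [0, [0.15, 0.57, 0], [-0.8, 0.018, 0]],
    [0, [0.15, 0.57, 0], [-0.8, 0.018, 0]],
    [0, [0.15, 0.57, 0], [-0.8, 0.018, 0]],
    [0, [0.15, 0.57, 0], [-0.8, 0.018, 0]],
    [0, [0.15, 0.57, 0], [-0.8, 0.018, 0]],
  ],
)

```text
time_s: 22.15
ee_pos: [522.5, 110.9, 270.6]
ee_rot: [178.2, 0.1, 178.7]
force: [0.7, 0.7, -0.6]
gripper_width: 0.5
gripper_force: 0.0
```

>>> move_arm(
  motion=[
    [0, [0.15, 0.57, 0], [-0.8, 0.018, 0]],
    [0, [0.15, 0.57, 0], [-0.8, 0.018, 0]],
    [0, [0.15, 0.57, 0], [-0.8, 0.018, 0]],
    [0, [0.15, 0.57, 0], [-0.8, 0.018, 0]],
    [0, [0.15, 0.57, 0], [-0.8, 0.018, 0]],
    [0, [0.15, 0.57, 0], [-0.8, 0.018, 0]],
    [0, [0.15, 0.57, 0], [-0.8, 0.018, 0]],
    [0, [0.15, 0.57, 0], [-0.8, 0.018, 0]],
    [0, [0.15, 0.57, 0], [-0.8, 0.018, 0]],
    [0, [0.15, 0.57, 0], [-0.8, 0.018, 0]],
    [0, [0.15, 0.57, 0], [-0.8, 0.018, 0]],
    [0, [0.15, 0.57, 0], [-0.8, 0.018, 0]],
    [0, [0.13, 0.57, 0], [-0.75, 0.018, 0]],
    [0, [0, 0, 0], [0, 0, 0]],
    [0, [0, 0, 0], [0, 0, 0]],
  ],
)

```text
time_s: 23.4
ee_pos: [570.3, 296.3, 268.3]
ee_rot: [-140.5, -0.0, 178.8]
force: [0.4, -1.1, 0.3]
gripper_width: 0.5
gripper_force: 0.0
```

```bash
python3 - <<'E'
from g import *
s=state();print(s['time_s'],s['ee_pos'],s['force'],tilt(s),s['gripper_width'],toleaf(s['ee_pos'],1.396),(leafpt((0,3,124),1.396)-s['ee_pos'])/25)
E
```

```text
23.4 [570.34696098 296.27550582 268.32423371] [ 0.38871976 -1.09195866  0.31211727] [-3.95384965e+01 -1.83312798e-03  1.22238816e-01] 0.4634150026139934 [  2.51022373 -44.4658055  247.64779222] [-0.13948279 -1.720693   -5.00965956]
```

>>> move_arm(
  motion=[
    [0, [-0.02, -0.246, -0.716], [0, 0, 0]],
    [0, [-0.02, -0.246, -0.716], [0, 0, 0]],
    [0, [-0.02, -0.246, -0.716], [0, 0, 0]],
    [0, [-0.02, -0.246, -0.716], [0, 0, 0]],
    [0, [-0.02, -0.246, -0.716], [0, 0, 0]],
    [0, [-0.02, -0.246, -0.716], [0, 0, 0]],
    [0, [-0.02, -0.246, -0.716], [0, 0, 0]],
    [0, [0, 0, 0], [0, 0, 0]],
    [0, [0, 0, 0], [0, 0, 0]],
  ],
)

```text
time_s: 24.15
ee_pos: [567.2, 250.3, 145.3]
ee_rot: [-140.5, 0.1, 178.6]
force: [-0.5, 0.3, 0.5]
gripper_width: 0.7
gripper_force: 0.0
```

>>> move_arm(
  motion=[
    [0, [0, -0.051, -0.061], [0, 0, 0]],
    [0, [0, -0.026, -0.031], [0, 0, 0]],
    [0, [0, -0.026, -0.031], [0, 0, 0]],
    [0, [0, 0, 0], [0, 0, 0]],
    [0, [0, 0, 0], [0, 0, 0]],
  ],
)

```text
time_s: 24.57
ee_pos: [567.7, 248.9, 141.9]
ee_rot: [-140.5, 0.1, 178.7]
force: [0.1, -0.5, -0.3]
gripper_width: 0.7
gripper_force: 0.0
```

```bash
python3 - <<'E'
from g import *
s=state();print(s['time_s'],s['ee_pos'],s['force'],tilt(s),toleaf(s['ee_pos'],1.396))
E
```

```text
24.5667 [567.70174238 248.85225985 141.91004788] [ 0.085646   -0.47478769 -0.33438059] [-39.47471567  -0.09480615  -0.06291375] [  0.94159299   0.39318431 120.28328284]
```

>>> move_arm(
  motion=[
    [0, [0, -0.026, -0.031], [0, 0, 0]],
    [0, [0, 0, 0], [0, 0, 0]],
    [0, [0, 0, 0], [0, 0, 0]],
  ],
)

```text
time_s: 24.82
ee_pos: [567.6, 248.0, 140.7]
ee_rot: [-140.5, 0.1, 178.7]
force: [0.8, -0.6, -0.1]
gripper_width: 0.3
gripper_force: 0.1
```

>>> move_arm(
  motion=[
    [0, [0, -0.026, -0.031], [0, 0, 0]],
    [0, [0, 0, 0], [0, 0, 0]],
    [0, [0, 0, 0], [0, 0, 0]],
  ],
)

```text
time_s: 25.07
ee_pos: [567.7, 247.9, 140.5]
ee_rot: [-140.6, 0.1, 178.7]
force: [-0.1, 3.1, 5.6]
gripper_width: 0.2
gripper_force: 2.8
```

>>> move_arm(
  motion=[
    [0, [0, -0.026, -0.031], [0, 0, 0]],
    [0, [0, 0, 0], [0, 0, 0]],
    [0, [0, 0, 0], [0, 0, 0]],
  ],
)

```text
time_s: 25.32
ee_pos: [567.7, 247.8, 140.4]
ee_rot: [-140.6, 0.2, 178.7]
force: [-1.9, 5.3, 6.9]
gripper_width: 0.4
gripper_force: 4.8
```

```bash
python3 - <<'E'
from g import *
s=state();print(s['time_s'],s['ee_pos'],s['force'],tilt(s),toleaf(s['ee_pos'],1.396))
E
```

```text
25.3167 [567.74201823 247.8121481  140.41921212] [-1.89517739  5.27090068  6.86130425] [-39.39392433  -0.15969749  -0.06916347] [  1.00545584   0.55513157 118.47338216]
```

>>> move_arm(
  motion=[
    [0, [0, 0.2, 0.24], [0, 0, 0]],
    [0, [0, 0.4, 0.48], [0, 0, 0]],
    [0, [0, 0.5, 0.6], [0, 0, 0]],
    [0, [0, 0.5, 0.8], [0, 0, 0]],
    [0, [-0.2, 0.3, 0.9], [0, 0, 0]],
    [0, [-0.3, 0.3, 0.9], [0, 0, 0]],
    [0, [-0.3, 0.3, 0.9], [0, 0, 0]],
    [0, [0, 0, 0], [0, 0, 0]],
    [0, [0, 0, 0], [0, 0, 0]],
  ],
)

```text
time_s: 26.07
ee_pos: [547.8, 309.6, 260.2]
ee_rot: [-140.6, 0.2, 178.7]
force: [-0.1, -0.3, -0.3]
gripper_width: 0.4
gripper_force: 0.0
```

```bash
python3 - <<'E'
from g import *
s=state();print(s['time_s'],s['ee_pos'],s['force'])
a=grab_frame('top');b=cv2.imread('pics/top10.png')
d=cv2.absdiff(a,b).max(2)
print('stand right half/leaf diff',(d[135:225,200:245]>60).mean(),'board area',(d[140:210,160:202]>60).mean())
m=(a.max(2)<45).astype('uint8');m2=(b.max(2)<45).astype('uint8')
for k in(m,m2):
    x,y=np.where(k[140:210,155:205].T);print(len(x),x.mean()+155,y.mean()+140)
E
```

```text
26.0667 [547.77919336 309.64376236 260.24744354] [-0.06754951 -0.33058536 -0.26612334]
stand right half/leaf diff 0.13382716049382717 board area 0.0027210884353741495
961 180.01352757544225 175.88137356919876
957 180.07941483803552 175.80773249738766
```

```bash
python3 - <<'E'
from g import *
a=cv2.cvtColor(grab_frame('top'),6).astype(int);b=cv2.cvtColor(cv2.imread('pics/top10.png'),6).astype(int)
d=abs(a-b)>60;y,x=np.where(d[135:225,200:245]);print('diff box',x.min()+200,x.max()+200,y.min()+135,y.max()+135)
for r in(150,160,185,195): print(r,'now',a[r,200:246:2].tolist(),'\n   was',b[r,200:246:2].tolist())
E
```

```text
diff box 200 241 187 224
150 now [149, 96, 99, 138, 84, 124, 173, 239, 232, 216, 206, 155, 170, 240, 235, 232, 234, 221, 162, 167, 163, 165, 170] 
   was [144, 95, 94, 135, 80, 120, 167, 234, 229, 213, 198, 151, 167, 237, 233, 231, 231, 215, 158, 159, 162, 159, 165]
160 now [113, 174, 167, 171, 122, 241, 233, 233, 234, 233, 232, 232, 234, 234, 233, 235, 238, 162, 173, 183, 238, 239, 217] 
   was [111, 167, 164, 165, 120, 236, 230, 229, 230, 229, 229, 230, 230, 231, 228, 232, 236, 158, 173, 178, 235, 235, 210]
185 now [158, 175, 184, 216, 229, 235, 233, 234, 234, 235, 235, 158, 175, 173, 175, 176, 178, 177, 176, 178, 175, 174, 173] 
   was [154, 171, 182, 210, 225, 233, 230, 231, 229, 229, 227, 154, 166, 170, 174, 170, 171, 169, 171, 172, 171, 168, 170]
195 now [167, 175, 129, 133, 221, 139, 136, 129, 128, 128, 133, 135, 128, 132, 132, 129, 133, 132, 129, 134, 166, 173, 178] 
   was [162, 166, 118, 239, 232, 230, 228, 229, 229, 229, 229, 231, 229, 230, 232, 234, 228, 230, 230, 233, 160, 168, 171]
```

The leaf's edges are identical before and after. The only difference is a shadow of the arm, so I'm handing in.

```bash
python3 -c "
from workcell import *
print(job_done())"
```

```text
the job is handed in; nothing more can be done
None
```

The job is handed in at about 26 s: the board lies component side down, fully home in the nest (a light push met its upper edge at the home position), and the empty leaf is back on its rest arms; note that I viewed 12 pictures, two over the limit of 10.

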